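# Fetch the rubber stamp from the push-to-open cabinet

### The arm

A 6-joint arm with a two-finger parallel gripper is mounted at the origin on a cart in front of the work surface, level with it; the furniture and walls round the work are solid. World frame = base frame: x ahead of the robot, y to its left, z up, the work surface at z = 0. Lengths are in m, angles in degrees, forces in N, time in s.
With the tool pointing down it reaches from about 0.275 to 0.75 m from the base axis. Payload 10.2 kg.
Tool frame: the origin (TCP) lies between the finger pads; the fingertips stand 11 mm ahead of it and the grasp point (between the pads) lies 8 mm behind it; x points along the fingers, z is the direction in which the jaws open and shut, and the axes are right-handed (so a half turn about x gives the same grasp; the last joint's range is limited). The gripper opens to 85 mm and grips with 20 to 120 N. Pads are 22 mm wide; open, the fingers measure 114 mm over their backs; the gripper's body (76 mm by 85 mm) begins 54 mm behind the grasp point. The pads swing forward as they close: fully open they stand 13 mm farther back than shut.
Start: joints at [-76.57, 17.928, 85.812, -0, 76.261, -12.8], TCP at [0.232, -0.471, 0.242] pointing down, gripper open.
Joint ranges: [-168.41, 168.41], [-55.51, 124.54], [10.69, 146.95], [-70.63, 250.63], [1, 178], [-165.06, 165.06]. Speed limits (degrees/s): [136.94, 136.94, 172.46, 180, 180, 180].

### API

Orientations are given as a 3x3 rotation matrix whose columns are the frame's x, y, z axes.
In Python, from station import get_state, snapshot, finish_job gives the robot as it stands.
- The arm moves only by the tool carry_out, never from a script. Its arguments are lists of equal length, an entry for each row: "translation": the shift along the tool's x, y, z in m, a list of three; "rot": the turn, a rotation vector about the tool's x, y, z in rad, a list of three; "hand": the closure in counts, from 0 (fully open) to 255 (shut). A call has 1 to 20 rows; each row is the pose to reach, as a shift and turn from the pose measured when the call began, along the tool's axes at that moment; what a row does not reach only later rows make up. A row lasts 1/10 s, in which the tool goes at most 50 mm and 8.59 degrees, less where a joint would pass 70% of its speed; a pose out of reach is approached as far as the arm can. A call with a gripper value outside its range is refused whole. The fingers move at their own pace and stop on an object; "squeeze" is the grip in N (left out, the last holds). Time passes only in rows, so rows that repeat a pose let the fingers close. It gives the time, the measured TCP pose, the force and the opening at its end, in the units of the state.
- get_state(): the state, without advancing time (a new reading comes with each control period).
- snapshot(name): name is "scene" or "top"; returns a dict with "frame" (400x640x3 uint8, red, green, blue), "camera_matrix" (3x3 intrinsics, pixels), "world_to_cam" (4x4, takes a point from world to camera coordinates). Camera axes: x right, y up, looking along -z (the intrinsics and any distortion apply to the point x, -y, -z); pixel columns grow to the right and rows downward; lengths in m; the calibration is good to about 2 mm. A picture is of the moment at which its call begins. There is no depth.
- finish_job(): hands the job in, once; it reports no verdict.
The state is a dict: "clock": time; "q": joint angles; "joint_vel": joint speeds; "joint_efforts": joint torques, N m; "eef_pos": TCP position; "tool_rot": TCP orientation; "ft_force": force on the tool from outside, world axes, zero at the start; "moment": the same for the moment, N m; "width": finger opening in m.
Only numpy, scipy, OpenCV 4.12 (cv2) and the standard library are available. Lean on these libraries where they do the work, as an engineer would, in place of code of your own. Each camera call takes 0.05 s, during which the arm holds its last target.

### The job

Open the small desktop cabinet: it has no handle, so press the free edge of its door in until the spring catch lets go and the door pops ajar, then swing the door wide open, to at least a right angle. Take the rubber stamp out of the pocket on the inside of the door and stand it upright in the middle of the closed ink pad, leaving the door open, the ink pad where it lies and the mug, glue stick and calculator undisturbed.

Things in the scene. Friction and masses are not known exactly. Their poses are not given: they have to be found in the camera images.
- cabinet: Fixed grey steel box, 115 deep (x) x 190 wide (y) x 150 high (z) mm, standing on the desk to the robot's right with its door turned to the left and partly to the robot. Origin: centre of its underside; its door side faces its own -x. Everything of it is below z = 0.152 m.
- cab_door (a joint): Angle of the white door in rad about its upright hinge: 0 shut and held by the catch, grows as it opens; range -0.03 (pressed to its stop) to 1.9. Once freed, an ejector swings it out to about 0.5 as the presser draws back. Beyond that no spring: light damping, and it stays where it is left. The catch does not hold again: pushed shut, the door pops ajar again. No handle.
- door_press (a point): Where to press: a flat 22 mm metal disc on the outside of the door, 24 mm from the free edge, 162 mm from the hinge line, 118 mm above the desk. Press along the cabinet's own +x: 3 to 4 mm in (angle about -0.02, some 2 to 6 N) frees the catch; a stop follows at about 5 mm.
- door_hinge (a point): Point on the hinge line, at the cabinet's own +y end (far from the robot), at the door's top edge (z = 0.148) in the plane of its inner face. Its axes turn with the door: own -y runs along the door to the free edge, own +x is the normal of the inner face. The door is 186 mm wide, 14 thick, from z = 6 to 148 mm.
- door_edge (a point): Free upright edge of the door, inner face, at the top edge (z = 0.148), 186 mm from the hinge line. The inner face from 142 to 186 mm from the hinge is bare from z = 40 mm to the top: fingers pointing down in the gap can push it open from inside. Below z = 40 mm a small steel catch finger stands 42 mm off it.
- stamp_center (a point): Centre (half-way up) of the rubber stamp, 70 mm high, own z up: block foot 27 (own x) x 54 (own y) x 20 mm, round upright knob handle above it, up to 27 mm thick. About 60 g. At the start it stands in the pocket inside the shut door, out of sight, its 54 mm side along the door's normal. Grip it from above across the 27 mm, fingers closing along the door's width.
- ink_pad_top (a point): Centre of the top of the closed flat ink pad tin, 80 (own x) x 112 (own y) x 13 mm, lying loose on the desk to the left of the cabinet; 0.25 kg. Top face 13 mm above the desk.
- mug: Brown mug, bystander, 94 mm high, behind the glue stick. Origin under it.
- calculator: Grey desk calculator, bystander, 150 x 104 x 28 mm, right of the cabinet. Origin under its centre.
- pocket (a point): Middle of the inner floor of the black pocket on the door's inner face; axes as door_hinge, turning with the door. Inner floor 68 mm above the desk, 62 mm deep from the door's inner face, 22 to 138 mm from the hinge line; walls 20 mm high (top 88 mm above the desk). The stamp in it tops out at 138 mm, 10 mm under the door's top edge.
- glue_stick: Green and white glue stick standing on end, bystander, 25 mm in diameter, 90 mm high, in the middle of the desk behind the work. Origin under its centre.

How it is judged (in metres and radians):
On the way, in this order (a step that is already met when the one before it is completed fails the run):
1. the catch has let go and the door stands ajar (angle over 0.3 rad) (value of joint cab_door above 0.3 rad), for 0.2 s.
2. the door is swung wide open (angle over 1.4 rad) (value of joint cab_door above 1.4 rad), for 0.2 s.
3. the stamp stands on the ink pad (contact force between stamp and ink_pad above 0.1 N and horizontal distance between stamp_center and ink_pad_top below 0.028 m and angle between stamp_center's own z axis and vertical below 0.12 rad), for 0.2 s.
At the end, for the whole second after the job is handed in: The door stands open by more than 1.4 rad; the released stamp stands upright (within 0.12 rad) and still on its foot on the ink pad, its centre within 28 mm of the pad's centre seen from above; the ink pad lies within 40 mm of where it was (all of step 3 and value of joint cab_door above 1.4 rad and z of stamp_center in the frame of ink_pad_top between 0.031 and 0.039 m and linear speed of stamp below 0.02 m/s and distance of ink_pad_top from where it was at the start of the episode below 0.04 m); the robot touches nothing.
It fails at once if the stamp is tipped over (angle between stamp_center's own z axis and vertical above 0.9 rad).
It fails at once if a bystander is moved by more than 30 mm (distance of any of mug, glue_stick, calculator from where it was at the start of the episode above 0.03 m).
It also fails if it takes over 67 s, if anything falls off the work surface, if the arm or the gripper's body presses on something with over 40 N, if the wrist force passes 120 N, or if a joint passes its speed limit or range.

## Working session

There is one attempt and no reset: what is moved stays moved. The work goes in short steps, Python scripts to look and compute and a tool call to move; the robot and the scene stay as the last step left them, time stands still between calls to the robot, and variables do not carry over. Pictures are saved under pics/ and viewed, and the job is handed in when it is done.

Besides the shell and the picture viewer there is one more tool, called after ">>>" as a command line: name --argument value ..., lists and objects as JSON in quotes. carry_out: Moves the arm, as the interface text tells. Its arguments: {"type":"object","properties":{"translation":{"type":"array"},"rot":{"type":"array"},"hand":{"type":"array"},"squeeze":{"type":"number"}},"required":["translation","rot","hand"]}

```bash
mkdir -p pics; ls
python3 - <<'E'
from station import get_state, snapshot
import cv2,numpy as np
print(get_state())
for n in("scene","top"):
    s=snapshot(n);cv2.imwrite(f"pics/{n}0.png",s["frame"][:,:,::-1]);print(n,np.round(s["camera_matrix"],2).tolist(),np.round(s["world_to_cam"],4).tolist(), s.keys())
E
```

```text
pics
{'clock': 0.0, 'q': array([-7.65698900e+01,  1.79587909e+01,  8.58545458e+01, -2.22253506e-03,
        7.62614797e+01, -1.28014276e+01]), 'joint_vel': array([-0.02465785,  0.00026399, -0.11033807,  0.01594554, -0.04705194,
        0.01657557]), 'joint_efforts': array([-1.56103342e-04, -4.12263894e+01, -2.59740669e+01, -2.16089788e-04,
        4.15988659e-03, -9.89488683e-06]), 'eef_pos': array([ 0.23195778, -0.47069789,  0.24173738]), 'tool_rot': array([[-3.39932559e-04,  8.97011173e-01,  4.42007738e-01],
       [ 1.26133281e-03,  4.42007796e-01, -8.97010322e-01],
       [-9.99999147e-01,  2.52595849e-04, -1.28168247e-03]]), 'ft_force': array([ 0.43982339, -0.27745901,  0.46563044]), 'moment': array([ 0.03191106, -0.00262483, -0.03525171]), 'width': 0.08563986616018177}
scene [[479.56, 0.0, 319.8], [0.0, 479.56, 198.4], [0.0, 0.0, 1.0]] [[0.9529, -0.3033, 0.0022, -0.5834], [0.1786, 0.567, 0.8041, -0.1105], [-0.2452, -0.7658, 0.5945, -1.4477], [0.0, 0.0, 0.0, 1.0]] dict_keys(['frame', 'camera_matrix', 'world_to_cam'])
top [[382.93, 0.0, 317.58], [0.0, 382.93, 195.97], [0.0, 0.0, 1.0]] [[0.0186, -0.9995, -0.0258, -0.1288], [0.9885, 0.0145, 0.1507, -0.5421], [-0.1502, -0.0283, 0.9882, -1.3104], [0.0, 0.0, 0.0, 1.0]] dict_keys(['frame', 'camera_matrix', 'world_to_cam'])
```

View pics/scene0.png

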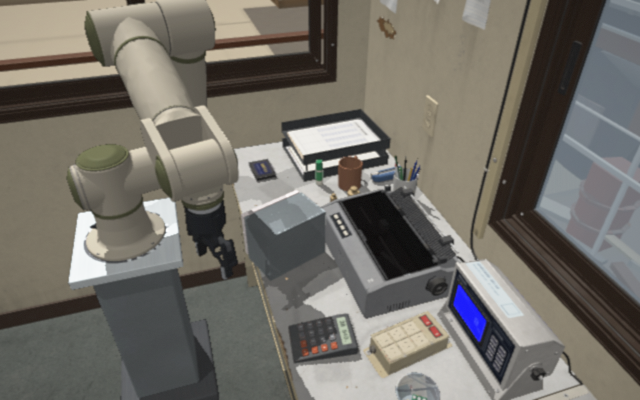

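View pics/top0.png

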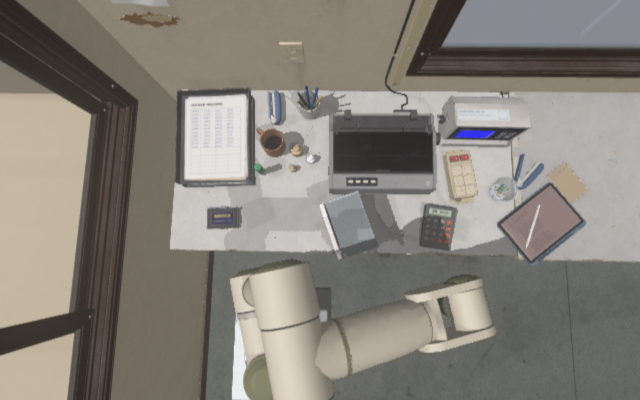

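The scene view shows the cabinet from behind at (288,232), with the ink pad at (262,170). In the top view the cabinet is at (348,222), its white door on its left side, and the ink pad at (223,218). I'll zoom in next.

```bash
python3 - <<'E'
import cv2
i=cv2.imread("pics/top0.png")
cv2.imwrite("pics/top0c.png",cv2.resize(i[180:270,300:400],None,fx=6,fy=6,interpolation=cv2.INTER_CUBIC))
cv2.imwrite("pics/top0p.png",cv2.resize(i[130:250,190:300],None,fx=5,fy=5,interpolation=cv2.INTER_CUBIC))
i=cv2.imread("pics/scene0.png")
cv2.imwrite("pics/scene0c.png",cv2.resize(i[140:290,230:390],None,fx=4,fy=4,interpolation=cv2.INTER_CUBIC))
E
cat > h.py <<'E'
import numpy as np,cv2
from station import get_state,snapshot
def ray(s,u,v):
    K=s["camera_matrix"];W=s["world_to_cam"];R=W[:3,:3];t=W[:3,3]
    d=np.array([(u-K[0,2])/K[0,0],-(v-K[1,2])/K[1,1],-1.]); 
    return -R.T@t, R.T@d
def onz(s,u,v,z):
    c,d=ray(s,u,v); return c+d*(z-c[2])/d[2]
def proj(s,p):
    K=s["camera_matrix"];W=s["world_to_cam"];c=W[:3,:3]@np.asarray(p)+W[:3,3]
    return K[0,0]*c[0]/-c[2]+K[0,2],K[1,1]*-c[1]/-c[2]+K[1,2]
E
```

```text
(no output)
```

View pics/top0c.png

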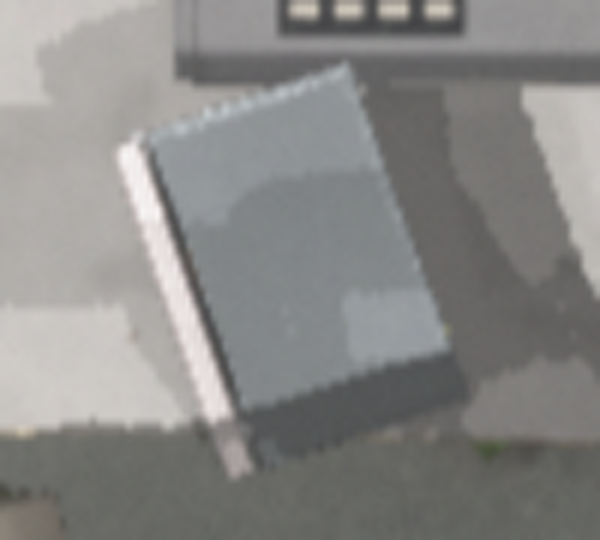

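View pics/top0p.png

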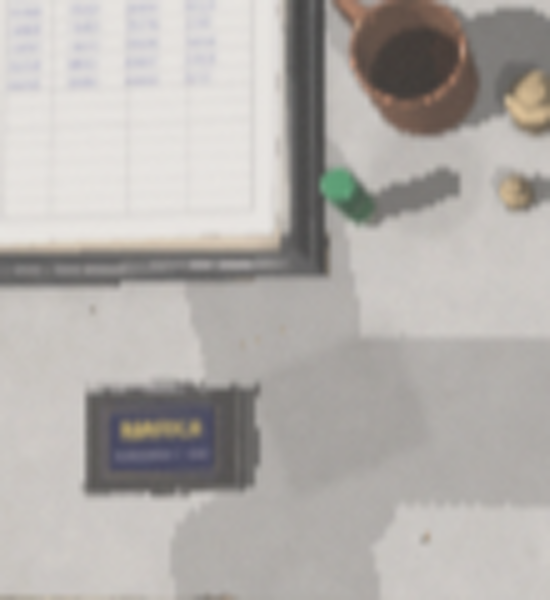

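View pics/scene0c.png

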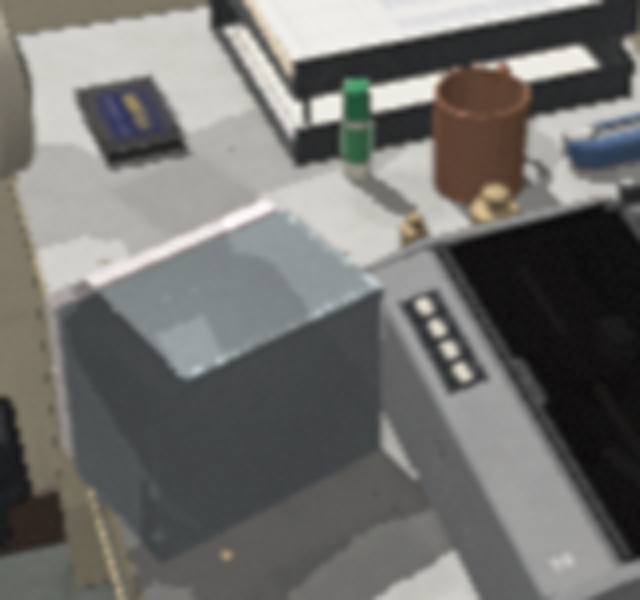

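Run:
```python
from h import *
s=snapshot("top"); print(ray(s,317,196)[0]); 
for n,(a,b) in dict(doorFO=(118,152),doorFI=(146,138),FR=(350,65),NR1=(447,350),NR2=(468,400),NL1=(240,410),NL2=(258,470),doorNO=(235,480),doorNO1=(208,425)).items():
    print(n,onz(s,300+a/6,180+b/6,.150)[:2].round(4))
for a,b in((87,388),(258,386),(252,490),(87,492)): print(onz(s,190+a/5,130+b/5,.013)[:2].round(4))
for a,b in((338,185),): print('glue',onz(s,190+a/5,130+b/5,.09)[:2].round(4))
print('mug',onz(s,190+415/5,130+45/5,.094)[:2])
s=snapshot("scene"); i=lambda a,b,z:onz(s,230+a/4,140+b/4,z)[:2].round(4)
print(i(272,203,.148),i(380,287,.15),i(188,380,.15),i(50,295,.148), i(60,310,.15))
for a,b in((77,92),(155,77),(188,152),(112,164)):print(i(a,b,.013))
print(i(355,85,.09))
```

```text
[ 0.34133051 -0.15793769  1.37338035]
doorFO [ 0.4969 -0.1302]
doorFI [ 0.5047 -0.1451]
FR [ 0.546  -0.2543]
NR1 [ 0.3943 -0.3057]
NR2 [ 0.3683 -0.3167]
NL1 [ 0.3609 -0.1969]
NL2 [ 0.3299 -0.2067]
doorNO [ 0.3245 -0.1947]
doorNO1 [ 0.3528 -0.1802]
[0.4999 0.2775]
[0.5033 0.1537]
[0.4285 0.1543]
[0.4251 0.2729]
glue [0.6344 0.0874]
mug [0.73351403 0.03715208]
[ 0.5032 -0.1347] [ 0.546  -0.2536] [ 0.3996 -0.308 ] [ 0.3318 -0.1925] [ 0.335  -0.2131]
[0.4277 0.2698]
[0.5014 0.2738]
[0.5014 0.1441]
[0.4344 0.1458]
[0.6363 0.0878]
```

```bash
cat >> h.py <<'E'
from scipy.spatial.transform import Rotation as Ro
YAW=np.deg2rad(20.); dy=np.array([np.cos(YAW),np.sin(YAW),0]); dx=np.array([np.sin(YAW),-np.cos(YAW),0]); H=np.array([.5045,-.1445,0])
def door(th,r,off,z):  # r along door from hinge, off along inner normal
    u=-dy*np.cos(th)-dx*np.sin(th); n=dx*np.cos(th)-dy*np.sin(th)
    p=H+r*u+off*n; p[2]=z; return p
def Rd(yawdeg): # tool down, tool y at yaw
    a=np.deg2rad(yawdeg); y=np.array([np.cos(a),np.sin(a),0]); x=np.array([0,0,-1.]); return np.c_[x,y,np.cross(x,y)]
def cmd(p,yaw):
    s=get_state(); R=s["tool_rot"]; t=R.T@(np.asarray(p)-s["eef_pos"]); r=Ro.from_matrix(R.T@Rd(yaw)).as_rotvec()
    print(np.round(t,4).tolist(),np.round(r,4).tolist())
E
python3 - <<'E'
from h import *
p=door(0,.162,-.014-.011-.04,.19);print(p);cmd(p,110)
E
```

```text
[ 0.33003849 -0.13882724  0.19      ]
[0.0522, 0.2347, -0.2544] [-1.4621, -0.0005, -0.0007]
```

>>> carry_out --translation '[[0, 0.06, -0.06], [0, 0.12, -0.13], [0.02, 0.18, -0.19], [0.052, 0.235, -0.254], [0.052, 0.235, -0.254], [0.052, 0.235, -0.254], [0.052, 0.235, -0.254], [0.052, 0.235, -0.254], [0.052, 0.235, -0.254], [0.052, 0.235, -0.254], [0.052, 0.235, -0.254], [0.052, 0.235, -0.254], [0.052, 0.235, -0.254]]' --rot '[[-0.14, 0, 0], [-0.28, 0, 0], [-0.42, 0, 0], [-0.56, 0, 0], [-0.7, 0, 0], [-0.84, 0, 0], [-0.98, 0, 0], [-1.12, 0, 0], [-1.26, 0, 0], [-1.4, 0, 0], [-1.46, 0, 0], [-1.46, 0, 0], [-1.46, 0, 0]]' --hand '[255, 255, 255, 255, 255, 255, 255, 255, 255, 255, 255, 255, 255]' --squeeze 40

```text
clock: 1.5
eef_pos: [0.3305, -0.1391, 0.1902]
tool_rot: [[-0.0, -0.338, 0.941], [0.001, 0.941, 0.338], [-1.0, 0.001, 0.0]]
ft_force: [-0.4, 1.0, 0.5]
width: 0.0003
```

Run:
```python
from h import *
print(get_state()["q"])
p=door(0,.162,-.014-.011-.012,.114);print(p);cmd(p,110)
s=snapshot("top");cv2.imwrite("pics/t1.png",cv2.resize(s["frame"][150:270,280:420,::-1],None,fx=5,fy=5,interpolation=cv2.INTER_CUBIC))
s=snapshot("scene");cv2.imwrite("pics/s1.png",cv2.resize(s["frame"][100:290,180:390,::-1],None,fx=3.5,fy=3,interpolation=cv2.INTER_CUBIC))
```

```text
[-4.17625175e+01 -4.01051604e-01  1.15796684e+02  2.88828744e-02
  6.46390183e+01 -6.15483187e+01]
[ 0.33961505 -0.16513864  0.114     ]
[0.0762, -0.0277, -0.0003] [-0.004, 0.0001, -0.0007]
```

View pics/t1.png

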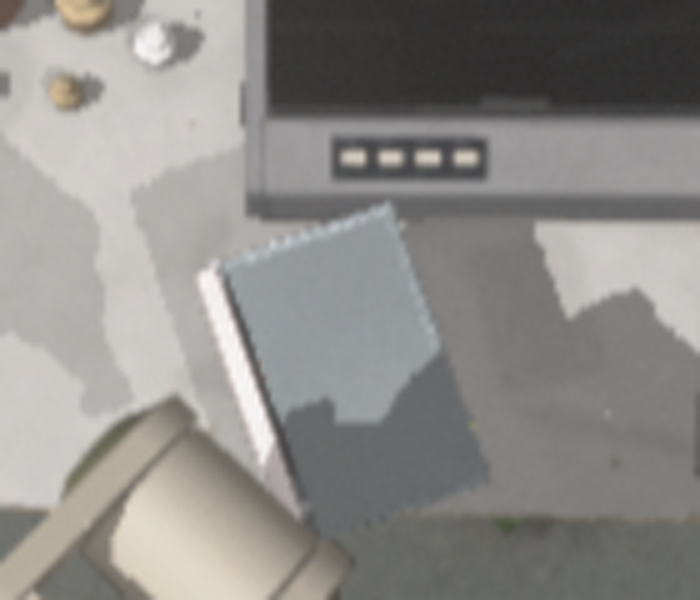

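View pics/s1.png

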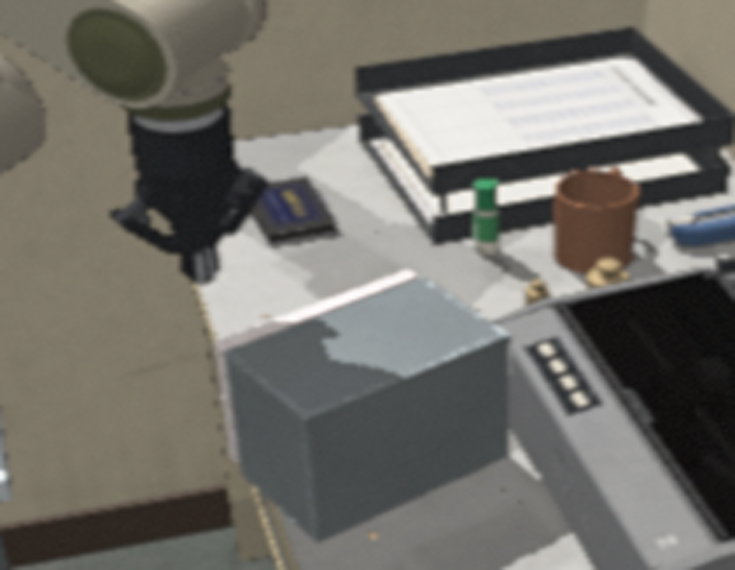

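The gripper is clear of the door: the fingertips are at (200,278) in the scene crop, and the knuckles stand out along the door rather than across it. Next I'll descend and approach.

>>> carry_out --translation '[[0.03, 0, 0], [0.06, 0, 0], [0.076, 0, 0], [0.076, -0.015, 0], [0.076, -0.028, 0], [0.076, -0.034, 0]]' --rot '[[0, 0, 0], [0, 0, 0], [0, 0, 0], [0, 0, 0], [0, 0, 0], [0, 0, 0]]' --hand '[255, 255, 255, 255, 255, 255]'

```text
clock: 2.2
eef_pos: [0.343, -0.173, 0.1151]
tool_rot: [[0.001, -0.338, 0.941], [-0.001, 0.941, 0.338], [-1.0, -0.001, 0.001]]
ft_force: [-1.0, 5.7, 2.8]
width: 0.0002
```

>>> carry_out --translation '[[0, -0.002, 0], [0, -0.004, 0], [0, -0.005, 0]]' --rot '[[0, 0, 0], [0, 0, 0], [0, 0, 0]]' --hand '[255, 255, 255]'

```text
clock: 2.5
eef_pos: [0.3439, -0.1765, 0.1152]
tool_rot: [[-0.001, -0.337, 0.941], [0.003, 0.941, 0.337], [-1.0, 0.003, 0.0]]
ft_force: [-3.5, 12.3, 3.4]
width: 0.0001
```

>>> carry_out --translation '[[0, 0, 0], [0, 0.02, 0], [0, 0.05, 0], [0, 0.09, 0], [-0.03, 0.12, 0], [-0.06, 0.12, 0], [-0.06, 0.12, 0]]' --rot '[[0, 0, 0], [0, 0, 0], [0, 0, 0], [0, 0, 0], [0, 0, 0], [0, 0, 0], [0, 0, 0]]' --hand '[255, 255, 255, 255, 255, 255, 255]'

```text
clock: 3.2
eef_pos: [0.3052, -0.0645, 0.179]
tool_rot: [[0.006, -0.338, 0.941], [-0.002, 0.941, 0.338], [-1.0, -0.004, 0.005]]
ft_force: [0.6, -0.6, -0.7]
width: -0.0003
```

Run:
```python
from h import *
s=snapshot("top");cv2.imwrite("pics/t2.png",cv2.resize(s["frame"][150:270,280:420,::-1],None,fx=5,fy=5,interpolation=cv2.INTER_CUBIC))
s=snapshot("scene");cv2.imwrite("pics/s2.png",cv2.resize(s["frame"][100:290,180:390,::-1],None,fx=3.5,fy=3,interpolation=cv2.INTER_CUBIC))
```

```text
(no output)
```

View pics/t2.png

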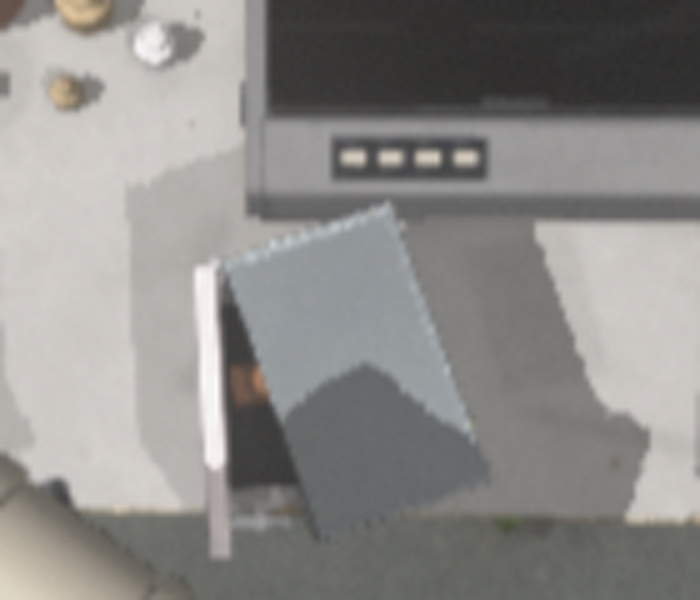

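View pics/s2.png

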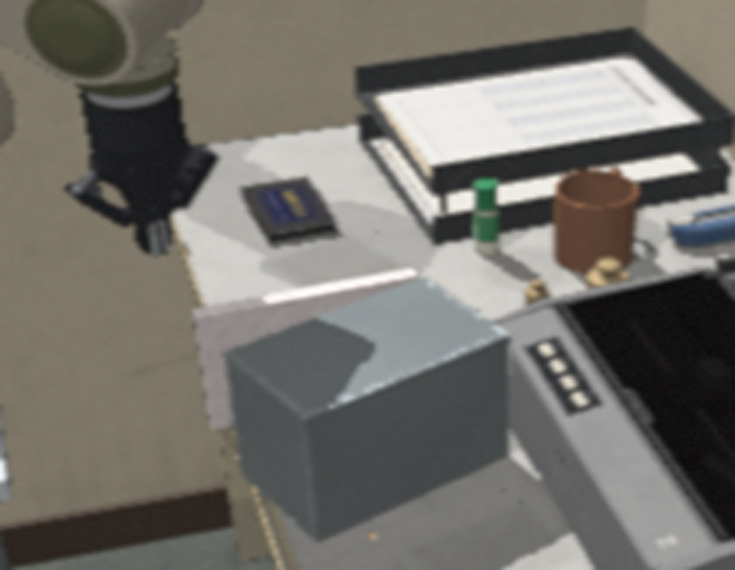

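Run:
```python
from h import *
s=snapshot("top")
a=onz(s,280+231/5,150+556/5,.148); b=onz(s,280+217/5,150+262/5,.148); o=onz(s,280+211/5,150+559/5,.148);o2=onz(s,280+196/5,150+268/5,.148)
print(a,b,o,o2, np.linalg.norm(a-b))
for d in(a-b,o-o2,a-H-[0,0,.148]): print(np.angle((d@-dx)*1j-(d@dy)))
```

```text
[ 0.31993459 -0.1539186   0.148     ] [ 0.50691439 -0.1420337   0.148     ] [ 0.31782832 -0.1413346   0.148     ] [ 0.50280163 -0.12854241  0.148     ] 0.18735713298544832
0.2855887838792834
0.2800188560755908
0.2980788618321764
```

Run:
```python
from h import *
p=door(.29,.170,.024,.187);print(p);cmd(p,93)
```

```text
[ 0.33621322 -0.1784935   0.187     ]
[-0.0119, -0.1187, -0.0079] [0.2912, 0.0001, -0.0026]
```

>>> carry_out --translation '[[-0.012, 0, 0], [-0.012, -0.04, -0.003], [-0.012, -0.08, -0.006], [-0.012, -0.119, -0.008], [-0.012, -0.119, -0.008], [-0.012, -0.119, -0.008]]' --rot '[[0, 0, 0], [0.1, 0, 0], [0.2, 0, 0], [0.291, 0, 0], [0.291, 0, 0], [0.291, 0, 0]]' --hand '[255, 255, 255, 255, 255, 255]'

```text
clock: 3.95
eef_pos: [0.3357, -0.179, 0.186]
tool_rot: [[-0.002, -0.051, 0.999], [0.005, 0.999, 0.051], [-1.0, 0.005, -0.002]]
ft_force: [0.3, 0.4, -0.6]
width: 0.0004
```

Run:
```python
from h import *
s=snapshot("top");cv2.imwrite("pics/t3.png",cv2.resize(s["frame"][150:270,280:420,::-1],None,fx=5,fy=5,interpolation=cv2.INTER_CUBIC))
s=snapshot("scene");cv2.imwrite("pics/s3.png",cv2.resize(s["frame"][100:290,180:390,::-1],None,fx=3.5,fy=3,interpolation=cv2.INTER_CUBIC))
```

```text
(no output)
```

View pics/t3.png

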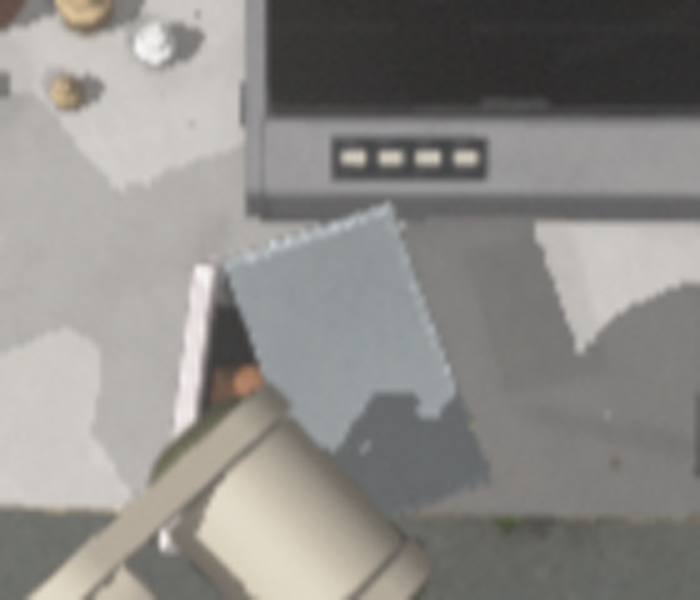

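View pics/s3.png

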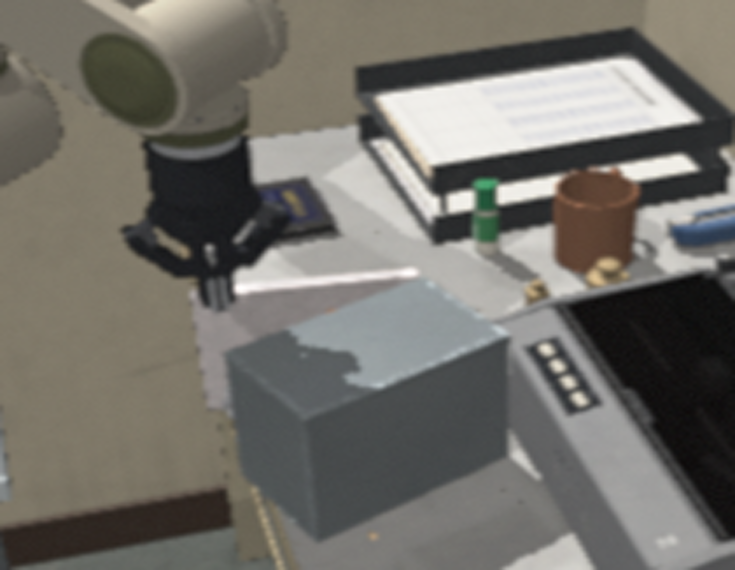

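The door has swung farther: its free edge is now near (165,548) in the top crop. The gap is wide enough, so I'll work out the angle and descend into it.

Run:
```python
from h import *
s=snapshot("top")
o=onz(s,280+160/5,150+550/5,.148);o2=onz(s,280+194/5,150+268/5,.148)
for d in(o-o2,): print(o,o2,np.angle((d@-dx)*1j-(d@dy)))
for p,y in((door(.5,.166,.03,.187),81),(door(.5,.166,.03,.118),81)): print(p);cmd(p,y)
```

```text
[ 0.3228168  -0.10902603  0.148     ] [ 0.502782   -0.12725105  0.148     ] 0.44999144454140494
[ 0.33587639 -0.14919888  0.187     ]
[-0.0002, 0.0288, 0.0016] [0.2106, -0.0013, -0.0033]
[ 0.33587639 -0.14919888  0.118     ]
[0.0688, 0.0285, 0.0016] [0.2106, -0.0013, -0.0033]
```

>>> carry_out --translation '[[0, 0.012, 0.001], [0, 0.024, 0.002], [0.02, 0.024, 0.002], [0.045, 0.024, 0.002], [0.069, 0.024, 0.002], [0.069, 0.024, 0.002]]' --rot '[[0.1, 0, 0], [0.21, 0, 0], [0.21, 0, 0], [0.21, 0, 0], [0.21, 0, 0], [0.21, 0, 0]]' --hand '[255, 255, 255, 255, 255, 255]'

```text
clock: 4.7
eef_pos: [0.3352, -0.152, 0.1161]
tool_rot: [[-0.005, 0.155, 0.988], [0.007, 0.988, -0.155], [-1.0, 0.006, -0.006]]
ft_force: [-0.1, -0.3, 0.0]
width: 0.0001
```

Run:
```python
from h import *
for th in np.arange(.5,1.76,.1):
    print(round(th,2),end=' ');cmd(door(th,.166,.011,.118),110-np.rad2deg(th))
```

```text
0.5 [-0.0018, 0.0219, 0.0001] [-0.0044, -0.0058, -0.006]
0.6 [-0.0017, 0.0385, -0.0003] [0.0956, -0.0061, -0.0057]
0.7 [-0.0016, 0.0551, 0.0011] [0.1956, -0.0063, -0.0054]
0.8 [-0.0015, 0.0715, 0.004] [0.2956, -0.0066, -0.005]
0.9 [-0.0015, 0.0875, 0.0086] [0.3956, -0.0069, -0.0047]
1.0 [-0.0014, 0.1029, 0.0148] [0.4956, -0.0071, -0.0044]
1.1 [-0.0014, 0.1177, 0.0225] [0.5956, -0.0074, -0.004]
1.2 [-0.0013, 0.1316, 0.0316] [0.6956, -0.0076, -0.0037]
1.3 [-0.0013, 0.1445, 0.042] [0.7956, -0.0078, -0.0033]
1.4 [-0.0013, 0.1563, 0.0537] [0.8956, -0.0081, -0.003]
1.5 [-0.0013, 0.167, 0.0665] [0.9956, -0.0083, -0.0026]
1.6 [-0.0014, 0.1762, 0.0803] [1.0956, -0.0084, -0.0022]
1.7 [-0.0014, 0.1841, 0.095] [1.1956, -0.0086, -0.0018]
```

>>> carry_out --translation '[[0, 0.008, 0], [0, 0.015, 0], [0, 0.022, 0], [0, 0.03, 0], [0, 0.038, 0], [0, 0.047, 0], [0, 0.055, 0.001], [0, 0.063, 0.003], [0, 0.071, 0.004], [0, 0.079, 0.006], [0, 0.087, 0.009], [0, 0.095, 0.012], [0, 0.103, 0.015], [0, 0.11, 0.019], [0, 0.118, 0.022], [0, 0.125, 0.027], [0, 0.132, 0.032]]' --rot '[[0, 0, 0], [0, 0, 0], [0, 0, 0], [0.05, 0, 0], [0.1, 0, 0], [0.15, 0, 0], [0.2, 0, 0], [0.25, 0, 0], [0.3, 0, 0], [0.35, 0, 0], [0.4, 0, 0], [0.45, 0, 0], [0.5, 0, 0], [0.55, 0, 0], [0.6, 0, 0], [0.65, 0, 0], [0.7, 0, 0]]' --hand '[255, 255, 255, 255, 255, 255, 255, 255, 255, 255, 255, 255, 255, 255, 255, 255, 255]'

```text
clock: 6.4
eef_pos: [0.3876, -0.0258, 0.1174]
tool_rot: [[-0.004, 0.756, 0.655], [0.006, 0.655, -0.756], [-1.0, 0.001, -0.007]]
ft_force: [-0.9, -1.4, 1.4]
width: -0.0002
```

Run:
```python
from h import *
for th in np.arange(1.2,1.76,.05):
    print(round(th,2),end=' ');cmd(door(th,.166,.011,.118),110-np.rad2deg(th))
s=snapshot("top");cv2.imwrite("pics/t4.png",cv2.resize(s["frame"][150:270,260:400,::-1],None,fx=5,fy=5,interpolation=cv2.INTER_CUBIC))
```

```text
1.2 [-0.0006, -0.0014, 0.0003] [-0.0057, -0.0072, -0.0013]
1.25 [-0.0006, 0.0069, -0.0001] [0.0443, -0.0073, -0.0012]
1.3 [-0.0006, 0.0152, -0.0001] [0.0943, -0.0073, -0.001]
1.35 [-0.0006, 0.0236, 0.0004] [0.1443, -0.0073, -0.0008]
1.4 [-0.0006, 0.0318, 0.0012] [0.1943, -0.0073, -0.0006]
1.45 [-0.0006, 0.04, 0.0025] [0.2443, -0.0074, -0.0004]
1.5 [-0.0006, 0.0482, 0.0042] [0.2943, -0.0074, -0.0002]
1.55 [-0.0006, 0.0562, 0.0063] [0.3443, -0.0074, -0.0001]
1.6 [-0.0006, 0.0642, 0.0088] [0.3943, -0.0074, 0.0001]
1.65 [-0.0006, 0.072, 0.0116] [0.4443, -0.0074, 0.0003]
1.7 [-0.0006, 0.0796, 0.0149] [0.4943, -0.0074, 0.0005]
1.75 [-0.0006, 0.0871, 0.0185] [0.5443, -0.0074, 0.0007]
```

View pics/t4.png

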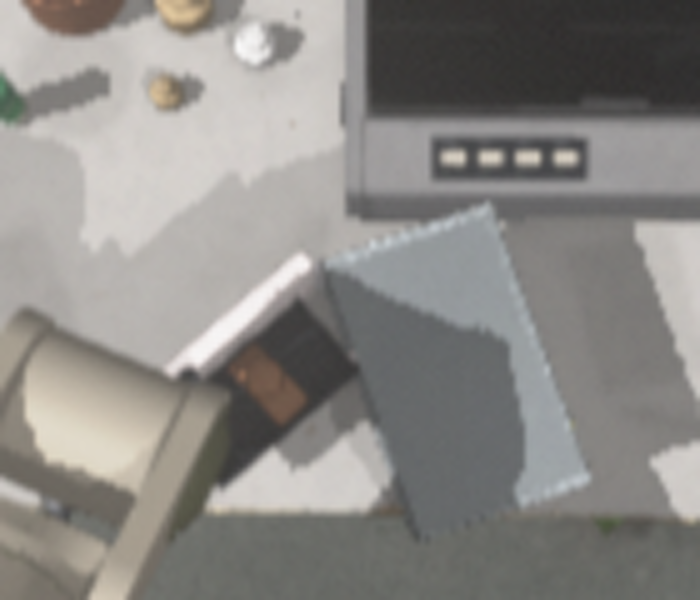

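The door is at about 1.2 rad and the stamp stands in the pocket at (265,385) in the crop. I'll keep pushing.

>>> carry_out --translation '[[0, 0.007, 0], [0, 0.015, 0], [0, 0.024, 0], [0, 0.032, 0.001], [0, 0.04, 0.002], [0, 0.048, 0.004], [0, 0.056, 0.006], [0, 0.064, 0.009], [0, 0.07, 0.011], [0, 0.075, 0.013], [0, 0.078, 0.014], [0, 0.08, 0.015], [0, 0.08, 0.015], [0, 0.08, 0.015], [0, 0.065, 0.015]]' --rot '[[0.04, 0, 0], [0.09, 0, 0], [0.14, 0, 0], [0.19, 0, 0], [0.24, 0, 0], [0.29, 0, 0], [0.34, 0, 0], [0.39, 0, 0], [0.43, 0, 0], [0.46, 0, 0], [0.48, 0, 0], [0.49, 0, 0], [0.49, 0, 0], [0.49, 0, 0], [0.49, 0, 0]]' --hand '[255, 255, 255, 255, 255, 255, 255, 255, 255, 255, 255, 255, 255, 255, 255]'

```text
clock: 7.95
eef_pos: [0.4477, 0.006, 0.1175]
tool_rot: [[-0.002, 0.975, 0.222], [0.006, 0.222, -0.975], [-1.0, -0.001, -0.007]]
ft_force: [0.1, -0.3, -1.1]
width: 0.0002
```

>>> carry_out --translation '[[-0.03, -0.01, 0], [-0.07, -0.01, 0.01], [-0.11, -0.01, 0.03], [-0.13, -0.02, 0.07], [-0.13, -0.03, 0.12], [-0.13, -0.03, 0.14], [-0.13, -0.03, 0.14]]' --rot '[[0, 0, 0], [0, 0, 0], [0, 0, 0], [0, 0, 0], [0, 0, 0], [0, 0, 0], [0, 0, 0]]' --hand '[255, 255, 255, 255, 255, 255, 255]'

```text
clock: 8.65
eef_pos: [0.4496, -0.1403, 0.2464]
tool_rot: [[-0.002, 0.976, 0.219], [0.006, 0.219, -0.976], [-1.0, -0.001, -0.006]]
ft_force: [0.2, 0.2, -0.7]
width: -0.0005
```

Run:
```python
from h import *
print(get_state()["q"].round(1))
s=snapshot("top");cv2.imwrite("pics/t5full.png",s["frame"][:,:,::-1]);cv2.imwrite("pics/t5.png",cv2.resize(s["frame"][150:270,250:390,::-1],None,fx=5,fy=5,interpolation=cv2.INTER_CUBIC))
s=snapshot("scene");cv2.imwrite("pics/s5full.png",s["frame"][:,:,::-1]);cv2.imwrite("pics/s5.png",cv2.resize(s["frame"][130:290,200:360,::-1],None,fx=3.5,fy=3.5,interpolation=cv2.INTER_CUBIC))
```

```text
[-31.8  11.   94.1   0.2  75.2  45.6]
```

View pics/t5.png

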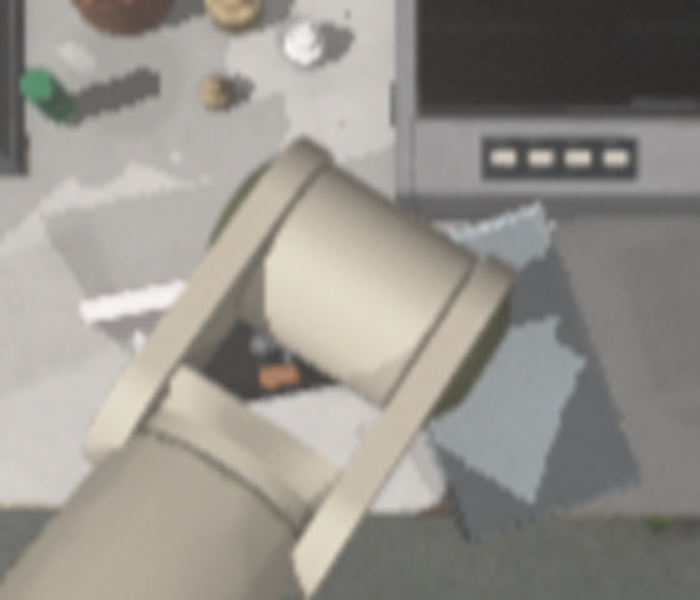

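View pics/s5.png

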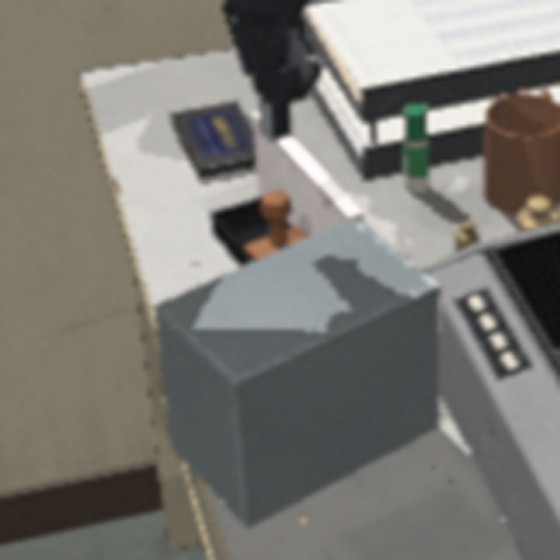

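The stamp stands upright in the pocket, with its knob at (275,200) in the scene crop, and the door is wide open. The arm hides part of the top view, so I'll move it aside for a clear look and open the gripper on the way.

>>> carry_out --translation '[[-0.01, -0.03, 0.03], [-0.02, -0.06, 0.06], [-0.02, -0.1, 0.1], [-0.02, -0.13, 0.14], [-0.02, -0.13, 0.17], [-0.02, -0.13, 0.17]]' --rot '[[0, 0, 0], [0, 0, 0], [0, 0, 0], [0, 0, 0], [0, 0, 0], [0, 0, 0]]' --hand '[0, 0, 0, 0, 0, 0]'

```text
clock: 9.35
eef_pos: [0.36, -0.3346, 0.2649]
tool_rot: [[-0.003, 0.976, 0.219], [0.007, 0.219, -0.976], [-1.0, -0.001, -0.007]]
ft_force: [-0.1, 0.6, -1.0]
width: 0.085
```

Run:
```python
from h import *
print(get_state()["q"].round(1))
s=snapshot("top");cv2.imwrite("pics/t6full.png",s["frame"][:,:,::-1]);cv2.imwrite("pics/t6.png",cv2.resize(s["frame"][180:260,250:350,::-1],None,fx=7,fy=7,interpolation=cv2.INTER_CUBIC))
cv2.imwrite("pics/t6p.png",cv2.resize(s["frame"][195:240,195:250,::-1],None,fx=10,fy=10,interpolation=cv2.INTER_CUBIC))
s=snapshot("scene");cv2.imwrite("pics/s6full.png",s["frame"][:,:,::-1]);cv2.imwrite("pics/s6.png",cv2.resize(s["frame"][150:240,240:330,::-1],None,fx=6,fy=6,interpolation=cv2.INTER_CUBIC))
```

```text
[-56.6  12.9  88.9   0.1  78.6  20.7]
```

View pics/t6.png

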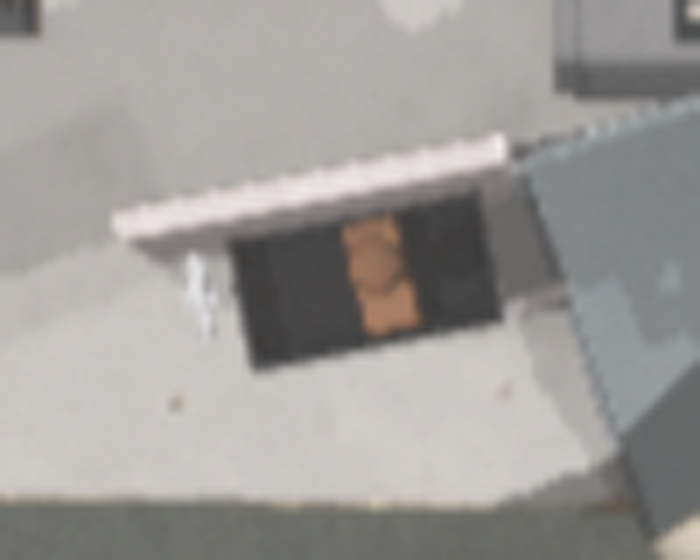

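View pics/t6p.png

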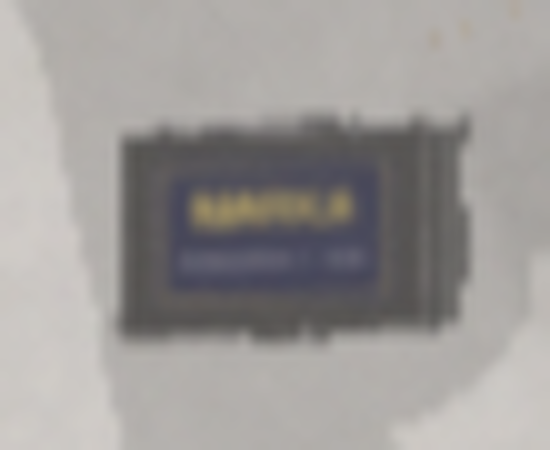

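View pics/s6.png

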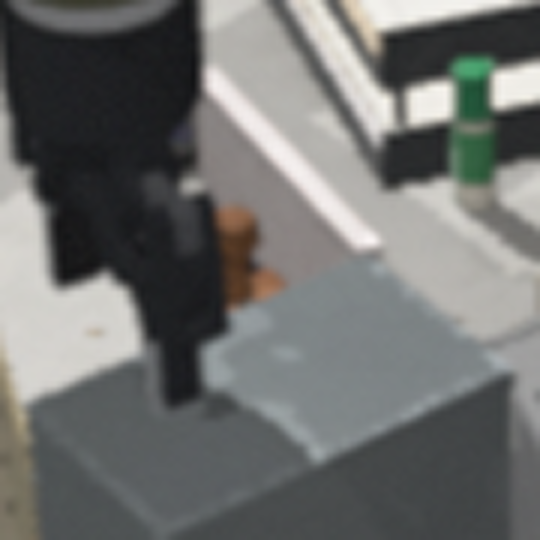

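Run:
```python
from h import *
s=snapshot("top")
q=lambda a,b,z:onz(s,250+a/7,180+b/7,z)
for a,b in((343,225),(400,215),(418,325),(368,335)): print(q(a,b,.088)[:2].round(4))
f=q(382,275,.088);k=q(376,262,.135)
print('foot',f,'knob',k)
A=q(507,160,.148);B=q(122,240,.148);d=B-A
print('door inner',A,B,np.linalg.norm(d),np.angle((d@-dx)*1j-(d@dy)), np.rad2deg(np.arctan2(d[1],d[0])))
p=lambda a,b:onz(s,195+a/10,195+b/10,.013)
print('pad',p(274,232)); [print(p(*c)[:2].round(4)) for c in((122,137),(426,130),(426,332),(122,337))]
c=snapshot("scene")
print('knob scene',onz(c,240+238/6,150+220/6,.135)[:2], [proj(s,(0.45,-.07,.1))])
i=cv2.imread("pics/s5full.png")[:,:,::-1]
print('knob scene s5',onz(c,200+275/3.5,130+198/3.5,.136)[:2])
m=cv2.inRange(cv2.cvtColor(i[150:190,240:280].copy(),cv2.COLOR_RGB2HSV),(105,60,20),(135,255,255))
cn=max(cv2.findContours(m,0,2)[0],key=cv2.contourArea);(u,v),wh,a=cv2.minAreaRect(cn);print('label',wh,onz(c,240+u,150+v,.013))
```

```text
[ 0.4806 -0.0594]
[ 0.4858 -0.0868]
[ 0.4329 -0.0966]
[ 0.4277 -0.0727]
foot [ 0.45668307 -0.0787807   0.088     ] knob [ 0.45846349 -0.07874474  0.135     ]
door inner [ 0.50537819 -0.13892258  0.148     ] [0.46550711 0.03784607 0.148     ] 0.18120943236473175 1.6980193941917945 102.71065518144933
pad [0.46251459 0.22094627 0.013     ]
[0.4959 0.278 ]
[0.5002 0.168 ]
[0.4276 0.1643]
[0.424  0.2735]
knob scene [ 0.46165836 -0.08074571] [(np.float64(301.6816575949891), np.float64(220.91617377733107))]
knob scene s5 [ 0.45839339 -0.08069738]
label (12.238201141357422, 5.730586528778076) [0.45347304 0.22087555 0.013     ]
```

Run:
```python
from h import *
cmd((.458,-.0795,.2),12.7);cmd((.458,-.0795,.114),12.7)
```

```text
[0.0669, 0.151, -0.223] [0.0032, -0.0077, 0.0011]
[0.1529, 0.1511, -0.2223] [0.0032, -0.0077, 0.0011]
```

>>> carry_out --translation '[[0, 0.03, -0.04], [0, 0.06, -0.08], [0, 0.09, -0.13], [0.02, 0.12, -0.18], [0.06, 0.151, -0.223], [0.067, 0.151, -0.223], [0.067, 0.151, -0.223], [0.067, 0.151, -0.223]]' --rot '[[0, 0, 0], [0, -0.004, 0], [0, -0.008, 0], [0, -0.008, 0], [0, -0.008, 0], [0, -0.008, 0], [0, -0.008, 0], [0, -0.008, 0]]' --hand '[90, 90, 90, 90, 90, 90, 90, 90]'

```text
clock: 10.35
eef_pos: [0.4579, -0.0783, 0.2002]
tool_rot: [[-0.001, 0.974, 0.226], [-0.001, 0.226, -0.974], [-1.0, -0.001, 0.0]]
ft_force: [-0.4, -0.1, 0.3]
width: 0.0549
```

Run:
```python
from h import *
cmd((.458,-.0795,.114),12.7)
s=snapshot("scene");cv2.imwrite("pics/s7.png",cv2.resize(s["frame"][120:240,220:340,::-1],None,fx=5,fy=5,interpolation=cv2.INTER_CUBIC))
```

```text
[0.0862, -0.0, 0.0012] [0.0062, 0.0003, 0.0013]
```

View pics/s7.png

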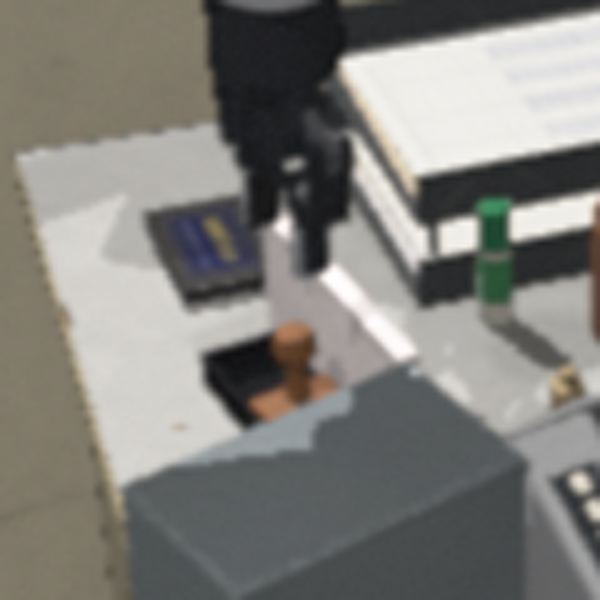

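The knob's bulb sits at (293,343), below the open fingers and between them. Next I'll descend and grip.

>>> carry_out --translation '[[0.02, 0, 0.001], [0.05, 0, 0.001], [0.075, 0, 0.001], [0.085, 0, 0.001], [0.085, 0, 0.001], [0.085, 0, 0.001]]' --rot '[[0, 0, 0], [0, 0, 0], [0, 0, 0], [0, 0, 0], [0, 0, 0], [0, 0, 0]]' --hand '[90, 90, 90, 90, 90, 90]'

```text
clock: 11.0
eef_pos: [0.459, -0.0809, 0.1171]
tool_rot: [[0.002, 0.975, 0.224], [-0.002, 0.224, -0.975], [-1.0, 0.002, 0.003]]
ft_force: [0.3, 0.4, -0.8]
width: 0.0555
```

>>> carry_out --translation '[[0, 0, 0], [0, 0, 0], [0, 0, 0], [0, 0, 0], [0, 0, 0], [0, 0, 0], [0, 0, 0]]' --rot '[[0, 0, 0], [0, 0, 0], [0, 0, 0], [0, 0, 0], [0, 0, 0], [0, 0, 0], [0, 0, 0]]' --hand '[140, 160, 180, 200, 255, 255, 255]' --squeeze 40

```text
clock: 11.7
eef_pos: [0.4594, -0.081, 0.118]
tool_rot: [[0.004, 0.975, 0.224], [-0.003, 0.224, -0.975], [-1.0, 0.003, 0.003]]
ft_force: [-1.7, 1.4, 7.0]
width: 0.0238
```

>>> carry_out --translation '[[-0.008, 0, 0], [-0.025, 0, 0], [-0.05, 0, 0], [-0.08, 0, 0], [-0.11, 0, 0], [-0.11, 0, 0], [-0.11, 0, 0]]' --rot '[[0, 0, 0], [0, 0, 0], [0, 0, 0], [0, 0, 0], [0, 0, 0], [0, 0, 0], [0, 0, 0]]' --hand '[255, 255, 255, 255, 255, 255, 255]'

```text
clock: 12.4
eef_pos: [0.4589, -0.0807, 0.2282]
tool_rot: [[0.004, 0.975, 0.224], [-0.003, 0.224, -0.975], [-1.0, 0.003, 0.004]]
ft_force: [-0.3, -0.0, -1.1]
width: 0.0241
```

Run:
```python
from h import *
s=snapshot("scene");cv2.imwrite("pics/s8.png",cv2.resize(s["frame"][100:240,220:340,::-1],None,fx=4.2,fy=4.2,interpolation=cv2.INTER_CUBIC))
cmd((.462,.22,.225),12.7)
cmd((.462,.22,.225),0)
```

```text
[0.0017, 0.0706, -0.2921] [0.0042, 0.0027, -0.0018]
[0.0017, 0.0706, -0.2921] [0.2258, 0.0025, -0.0021]
```

View pics/s8.png

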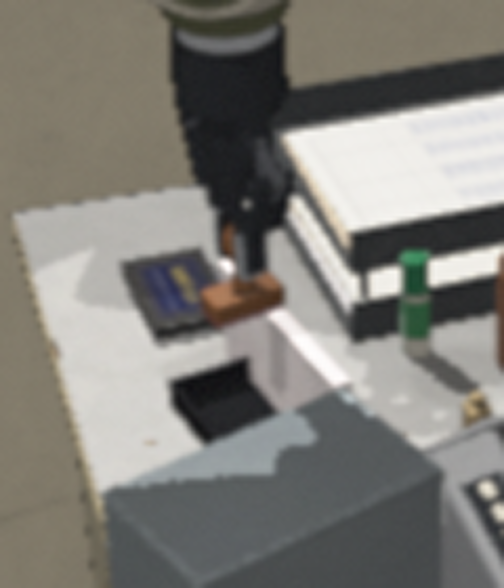

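The stamp is held upright and clear of the pocket, with its foot at (240,295). Next I'll carry it over to the pad.

>>> carry_out --translation '[[0, 0.002, -0.015], [0, 0.01, -0.045], [0, 0.018, -0.08], [0, 0.026, -0.115], [0, 0.034, -0.15], [0, 0.043, -0.185], [0, 0.051, -0.22], [0, 0.059, -0.25], [0, 0.066, -0.275], [0, 0.0706, -0.292], [0, 0.0706, -0.292], [0, 0.0706, -0.292]]' --rot '[[0, 0, 0], [0.03, 0, 0], [0.06, 0, 0], [0.09, 0, 0], [0.12, 0, 0], [0.15, 0, 0], [0.18, 0, 0], [0.2, 0, 0], [0.22, 0.002, -0.002], [0.226, 0.003, -0.002], [0.226, 0.003, -0.002], [0.226, 0.003, -0.002]]' --hand '[255, 255, 255, 255, 255, 255, 255, 255, 255, 255, 255, 255]'

```text
clock: 13.65
eef_pos: [0.4613, 0.2201, 0.2259]
tool_rot: [[-0.002, 1.0, 0.001], [-0.0, 0.001, -1.0], [-1.0, -0.002, 0.0]]
ft_force: [-0.8, -0.7, -1.1]
width: 0.0243
```

Run:
```python
from h import *
cmd((.462,.22,.066),0)
s=snapshot("scene");cv2.imwrite("pics/s9.png",cv2.resize(s["frame"][80:220,200:340,::-1],None,fx=4.2,fy=4.2,interpolation=cv2.INTER_CUBIC))
```

```text
[0.1599, 0.001, 0.0001] [0.001, 0.0001, 0.0016]
```

View pics/s9.png

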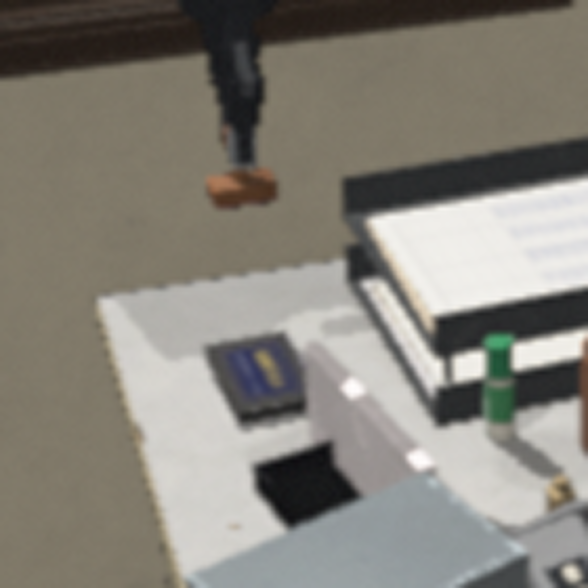

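>>> carry_out --translation '[[0.02, 0.001, 0], [0.055, 0.001, 0], [0.09, 0.001, 0], [0.12, 0.001, 0], [0.14, 0.001, 0], [0.15, 0.001, 0], [0.155, 0.001, 0], [0.157, 0.001, 0], [0.159, 0.001, 0], [0.159, 0.001, 0]]' --rot '[[0, 0, 0], [0, 0, 0], [0, 0, 0.001], [0, 0, 0.0015], [0, 0, 0.0015], [0, 0, 0.0015], [0, 0, 0.0015], [0, 0, 0.0015], [0, 0, 0.0015], [0, 0, 0.0015]]' --hand '[255, 255, 255, 255, 255, 255, 255, 255, 255, 255]'

```text
clock: 14.7
eef_pos: [0.4626, 0.2197, 0.0676]
tool_rot: [[0.001, 1.0, -0.0], [0.0, -0.0, -1.0], [-1.0, 0.001, -0.0]]
ft_force: [-0.3, -0.0, -1.1]
width: 0.0244
```

>>> carry_out --translation '[[0.001, 0, 0], [0.002, 0, 0], [0.003, 0, 0], [0.003, 0, 0]]' --rot '[[0, 0, 0], [0, 0, 0], [0, 0, 0], [0, 0, 0]]' --hand '[255, 255, 255, 255]'

```text
clock: 15.1
eef_pos: [0.4625, 0.2197, 0.0645]
tool_rot: [[0.001, 1.0, 0.0], [0.0, 0.0, -1.0], [-1.0, 0.001, -0.0]]
ft_force: [-0.4, -1.1, -0.7]
width: 0.0242
```

Run:
```python
from h import *
s=snapshot("scene");cv2.imwrite("pics/s10.png",cv2.resize(s["frame"][120:220,220:320,::-1],None,fx=5.5,fy=5.5,interpolation=cv2.INTER_CUBIC))
```

```text
(no output)
```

View pics/s10.png

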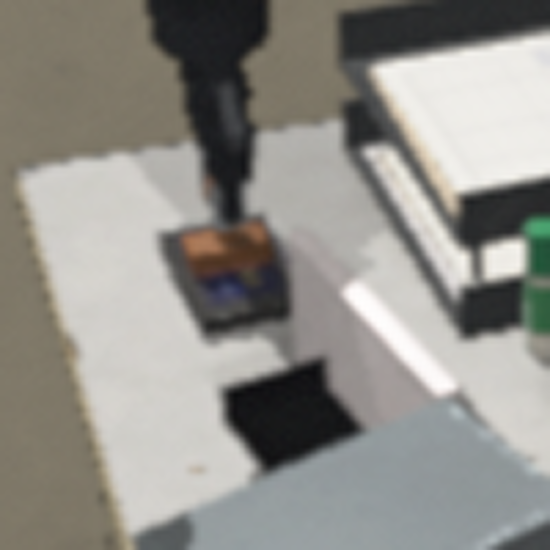

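Run:
```python
from h import *
s=snapshot("scene")
f=lambda a,b,z:onz(s,220+a/5.5,120+b/5.5,z)[:2].round(4)
print('foot near bottom corners',f(193,278,.0145),f(278,263,.0145))
print('pad top corners',f(162,233,.013),f(265,215,.013),f(289,303,.013),f(205,322,.013))
print([ (np.array(proj(s,p))-[220,120])*5.5 for p in((.462,.22,.013),(.462-.027,.22-.0135,.013),(.462+.027,.22-.0135,.013))])
```

```text
foot near bottom corners [0.4377 0.2115] [0.4942 0.2125]
pad top corners [0.4293 0.2739] [0.4996 0.2755] [0.4907 0.1666] [0.4351 0.1614]
[array([227.34462745, 266.99751378]), array([190.67644787, 284.66877934]), array([272.43347295, 270.98811155])]
```

>>> carry_out --translation '[[0.001, 0, 0], [0.0015, 0, 0], [0.002, 0, 0], [0.002, 0, 0]]' --rot '[[0, 0, 0], [0, 0, 0], [0, 0, 0], [0, 0, 0]]' --hand '[255, 255, 255, 255]'

```text
clock: 15.6
eef_pos: [0.463, 0.2199, 0.0639]
tool_rot: [[0.003, 1.0, 0.0], [0.001, 0.0, -1.0], [-1.0, 0.003, -0.001]]
ft_force: [-4.7, 0.9, 11.8]
width: 0.0243
```

>>> carry_out --translation '[[0, 0, 0], [-0.0005, 0, 0], [-0.0005, 0, 0], [-0.0005, 0, 0], [-0.0005, 0, 0], [-0.0005, 0, 0], [-0.0005, 0, 0], [-0.0005, 0, 0]]' --rot '[[0, 0, 0], [0, 0, 0], [0, 0, 0], [0, 0, 0], [0, 0, 0], [0, 0, 0], [0, 0, 0], [0, 0, 0]]' --hand '[255, 255, 120, 100, 90, 80, 70, 70]' --squeeze 20

```text
clock: 16.4
eef_pos: [0.463, 0.2199, 0.0644]
tool_rot: [[0.003, 1.0, 0.0], [0.001, 0.0, -1.0], [-1.0, 0.003, -0.001]]
ft_force: [0.1, 0.1, 0.5]
width: 0.062
```

>>> carry_out --translation '[[-0.01, 0, 0], [-0.03, 0, 0], [-0.06, 0, 0], [-0.1, 0, 0], [-0.14, 0, 0], [-0.18, 0, 0], [-0.18, -0.04, -0.04], [-0.18, -0.08, -0.08], [-0.18, -0.1, -0.12], [-0.18, -0.12, -0.15], [-0.18, -0.12, -0.15]]' --rot '[[0, 0, 0], [0, 0, 0], [0, 0, 0], [0, 0, 0], [0, 0, 0], [0, 0, 0], [0, 0, 0], [0, 0, 0], [0, 0, 0], [0, 0, 0], [0, 0, 0]]' --hand '[70, 70, 70, 70, 70, 70, 70, 70, 70, 70, 70]'

```text
clock: 17.5
eef_pos: [0.3396, 0.3728, 0.245]
tool_rot: [[0.003, 1.0, 0.006], [0.002, 0.006, -1.0], [-1.0, 0.003, -0.002]]
ft_force: [0.3, -0.0, 0.0]
width: 0.062
```

Run:
```python
from h import *
s=snapshot("scene");cv2.imwrite("pics/s11.png",cv2.resize(s["frame"][120:220,220:320,::-1],None,fx=5.5,fy=5.5,interpolation=cv2.INTER_CUBIC))
s=snapshot("top");cv2.imwrite("pics/t11.png",cv2.resize(s["frame"][140:270,190:390,::-1],None,fx=4,fy=4,interpolation=cv2.INTER_CUBIC))
```

```text
(no output)
```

View pics/s11.png

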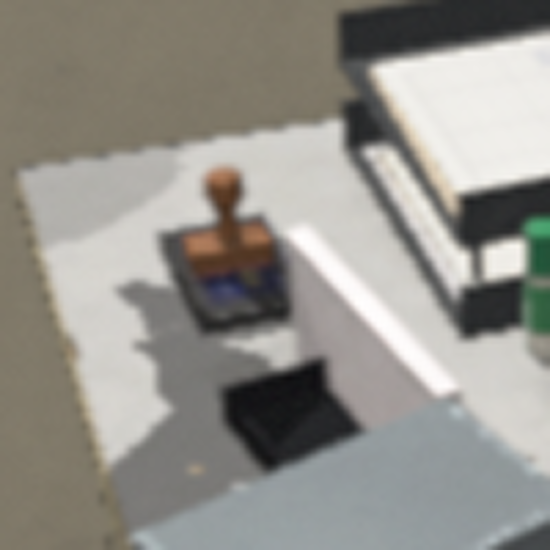

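View pics/t11.png

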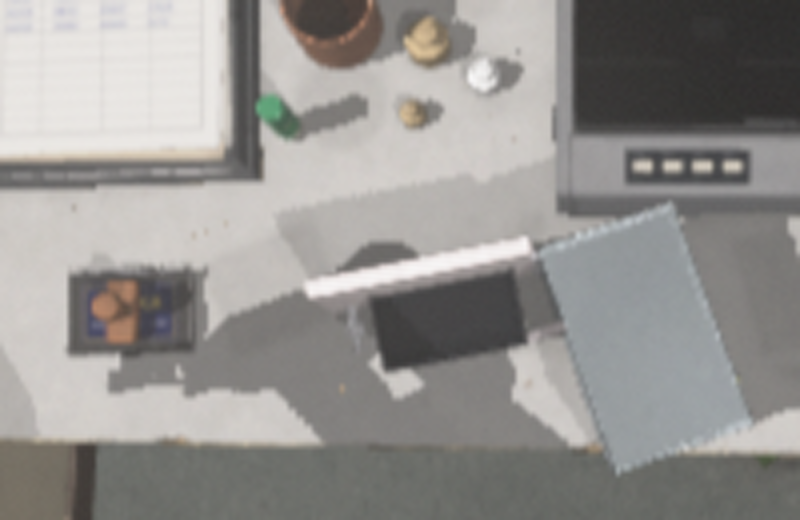

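The stamp stands upright and free on the pad, with its foot at about (122,312) in the top crop and the door still wide open. I'll run one numeric check before handing in.

Run:
```python
from h import *
from station import finish_job
s=snapshot("top");f=lambda a,b,z:onz(s,190+a/4,140+b/4,z)[:2]
st=f(122,312,.033);kn=f(107,303,.078);pad=onz(s,222.4,218.2,.013)[:2];lab=f(131,313,.013)
A=f(530,253,.148);B=f(309,298,.148);d=np.r_[B-A,0]
print(st,kn,pad,lab,np.linalg.norm(st-lab),'door',np.angle((d@-dx)*1j-(d@dy)))
if np.linalg.norm(st-pad)<.018: print(finish_job())
```

```text
[0.46133168 0.22217607] [0.46480328 0.2227661 ] [0.46251459 0.22094627] [0.46235541 0.21967259] 0.002704704993518028 door 1.702062142864516
the job is handed in; nothing more can be done
None
```

I handed the job in at about 17.6 s, well inside the 67 s limit. It gives no verdict, so the checks below are my own.

**What I did:**
- I pressed the disc on the door with the shut fingers, about 12 N at the wrist. The catch let go and the door popped ajar to about 0.45–0.5 rad.
- I pushed the door open from inside.
- I gripped the stamp by its knob, lifted it out of the pocket and carried it over the door.
- I set it on the ink pad with light contact (about 12 N), let go and backed away.

**What the last pictures and readings showed:**
- **Stamp:** it stands upright and released. Its foot is about 3 mm from the pad's centre, and the knob is within about 4 mm of being directly above the foot.
- **Door:** it measures about 1.70 rad, above the 1.4 rad needed.
- **Ink pad:** it had moved no more than a few millimetres.
- **Bystanders:** the mug and glue stick look unmoved. The arm did not go near the calculator, but I did not re-measure it.
- **Gripper:** it is clear of everything, with the wrist force back near zero.

**What disagreed:** the first door reading after the press was only about 0.29 rad, because the door was still swinging. Before release, the scene view put the stamp about 6 mm from the pad's centre; the final top view put it at 3 mm.

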